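# Load the tumbler and clamp its lid shut

## Robot

A 6-joint arm with a two-finger parallel gripper is mounted at the origin on the work surface. World frame = base frame: x ahead of the robot, y to its left, z up, the work surface at z = 0. Lengths are in m, angles in degrees, forces in N, time in s.
With the tool pointing down it reaches from about 0.3 to 0.775 m from the base axis. Payload 14.6 kg.
Tool frame: the origin (TCP) lies at the very end of the fingers, on their centre line; the grasp point (between the pads) lies 19 mm behind it; y points along the fingers, z is the direction in which the jaws open and shut, and the axes are right-handed (so a half turn about y gives the same grasp; the last joint's range is limited). The gripper opens to 94 mm and grips with 3 to 60 N. Pads are 16 mm wide; open, the fingers measure 119 mm over their backs; the gripper's body (75 mm by 177 mm) begins 78 mm behind the grasp point.
Start: joints at [-68.503, 17.183, 87.147, -0, 75.671, -3.816], TCP at [0.235, -0.497, 0.205] pointing down, gripper open.
Joint ranges: [-173.82, 173.82], [-45.26, 126.66], [13.44, 144.39], [-59.66, 239.66], [0, 175.72], [-146.38, 146.38]. Speed limits (degrees/s): [127.2, 127.2, 147.25, 180, 180, 180].

## Interface

Orientations are given as a 3x3 rotation matrix whose columns are the frame's x, y, z axes.
In Python, from bench import monitor, cams, order gives the robot as it stands.
- The arm moves only by the tool apply_moves, never from a script. Its argument "deltas" is a list of rows, each a list of 6 numbers: the shift along the tool's x, y, z in m, then the turn, a rotation vector about the tool's x, y, z in rad. A call has 1 to 8 rows; each row shifts and turns the commanded pose from where the row before left it, along the tool's axes as they then stand; what a row does not reach is not made up. A row lasts 1/10 s, in which the tool goes at most 50 mm and 8.59 degrees, less where a joint would pass 70% of its speed; a pose out of reach is approached as far as the arm can. A call is refused whole if a number of a shift passes 0.05 or a number of a turn 0.15, either way. A call with a gripper value outside its range is refused whole. "jaw" is the opening, from 0 (shut) to 1 (fully open), set as the call begins (left out, the last holds). The fingers move at their own pace and stop on an object; "squeeze" is the grip in N (left out, the last holds). Time passes only in rows, so rows that do not move let the fingers close. It gives the time, the measured TCP pose, the force and the opening at its end, in the units of the state.
- monitor.get_obs(): the state, without advancing time (a new reading comes with each control period).
- cams.capture(name): name is "scene" or "top"; returns a dict with "pixels" (384x512x3 uint8, red, green, blue), "K" (3x3 intrinsics, pixels), "camera_from_world" (4x4, takes a point from world to camera coordinates). Camera axes: x right, y down, z forward; pixel columns grow to the right and rows downward; lengths in m; the calibration is good to about 2 mm. A picture is of the moment at which its call begins. There is no depth.
- order.job_done(): hands the job in, once; it reports no verdict.
Trained networks look in a picture, given as the dict that the camera call returned (one of the last four; its "shot" number tells which), for a name from the list of things; names that differ only in an ending like _2 or _b are one class to them, and where a whole thing is asked for, a point or a joint stands for the part that bears it (a point fixed in the world has none). Each returns a list of dicts, best first, with "score" (0 to 1); they miss things now and then, are a little off and sometimes report something else, mostly with a low value. They report only what shows in the picture. A call takes as long as a camera call.
- cams.masks_of(picture, thing): "pixels" (384x512 bool, what is visible of it) and "point" ([column, row] in pixels, amid what is visible of it).
- cams.spot_point(picture, thing): "point" ([column, row] in pixels: a listed point, or the origin of a listed thing).
The state is a dict: "time": time; "q": joint angles; "qvel": joint speeds; "joint_torque": joint torques, N m; "ee_pos": TCP position; "tool_rot": TCP orientation; "ft_force": force on the tool from outside, world axes, zero at the start; "wrist_torque": the same for the moment, N m; "opening": opening from 0.0 (shut) to 1.0 (fully open).
Only numpy, scipy, OpenCV 4.12 (cv2) and the standard library are available. Lean on these libraries where they do the work, as an engineer would, in place of code of your own. Each camera call takes 0.05 s, during which the arm holds its last target. There are 200 camera calls.

## Task

Load the bench tumbler and close it up for a run: push the tray's upright lever over so that all four reed plates slide off the tray into the tub, and let the tray settle back level. Then fold the lid over and down, and press the hold-down clamp arm onto it until the lid lies fully shut on its springy seal and stays shut when you let go. Press firmly but do not force the clamp, and leave the other things on the bench where they are.

Things in the scene. Friction and masses are not known exactly. Their poses are not given: they have to be found in the camera images.
- tumbler: bench tumbler, bolted down: dark 200 x 200 mm base and an open grey square tub, outside 160 x 160 mm, walls 5 mm, inner floor 31 mm and rim 112 mm above the bench. Origin: centre of the underside, on the bench. At yaw 0 x points away from the robot, y to its left: lid hinge on the +x rim, tray on the +y side, clamp post on the -y side
- lid (a joint): angle (rad) of the steel lid, a plate 164 (x) x 160 (y) x 10 mm. 0: shut flat on the rim; about 1.57: upright; it starts standing open. The hinge is stiff: the lid stays where it is left, and about 2 to 4 N at its edge move it
- lid_hinge (a point): middle of the lid's hinge line, on the lid's underside; the line runs along the tumbler's y at x = +80, z = 112 mm of the tumbler's frame
- lid_edge (a point): middle of the lid's free edge, half-way through its thickness, 164 mm from the hinge
- seal_mid (a point): middle of the sprung rubber strip, 130 mm long, in the tub's front rim (this point at rim height). With nothing pressing, it holds the lid about 7 mm (0.05 rad) ajar; about 11 N there push the lid down flat
- clamp_angle (a joint): angle (rad) of the hold-down clamp arm, a steel bar 18 mm wide and 12 mm thick on a post at the tub's -y side. 0: level, pointing to the tumbler's +y over the lid; 1.57: upright; it starts leaning outwards at about 1.65 to 2; it can go a little below level. The pivot is stiff (about 6 N at the grip move it) and the arm stays where it is left
- clamp: the clamp arm. Origin: its pivot, at x = -45, y = -118, z = 146 mm of the tumbler's frame; the pivot line runs along the tumbler's x; its own y points along the arm
- clamp_screw (a point): on the arm, 60 mm from the pivot, at mid thickness. A rubber-tipped screw foot below it presses on the lid. Its setting is unknown: 19 to 35 mm below this point, so the arm ends between about -0.1 and +0.2 rad. Find it by feel: the resistance at the grip grows as the seal yields (6 to about 12 N) and rises steeply once the lid is flat
- clamp_grip (a point): wooden grip block on the end of the clamp arm, 34 (x) x 34 (along the arm) x 16 mm thick. This point: its centre, 140 mm from the pivot. More than 40 N on the clamp would damage it
- tray (a joint): angle (rad) of the aluminium tipping tray. 0: level (start; it falls back by its own weight); grows to 1.2 as the outer end rises. The tray is 118 (x) x 178 mm, sides 26 mm high, open towards the tub; its outer end is 166 mm from the hinge. The plates slide off towards the tub from about 0.6 to 0.8 rad
- tray_hinge (a point): middle of the tray's hinge line, which runs along the tumbler's x at y = +82, z = 116 mm of the tumbler's frame
- lever_top (a point): top middle of the tray's tipping lever, which stands up from the hinge line, 85 mm to -x of the tray's middle, outside the tray. Wooden head 36 (x) x 12 (y) x 32 mm, its top 102 mm above the hinge line; below it a steel bar 8 mm thick. Pushing the head from the tray's side towards the tub (the tumbler's -y) tips the tray; about 5 N
- plate1: aluminium reed plate, 24 x 62 x 10 mm, loose, lying on the tray at the start (40 g). Origin: centre of its underside, z its thickness
- plate2: aluminium reed plate, 24 x 62 x 10 mm, loose, lying on the tray at the start (40 g). Origin: centre of its underside, z its thickness
- plate3: aluminium reed plate, 24 x 62 x 10 mm, loose, lying on the tray at the start (40 g). Origin: centre of its underside, z its thickness
- plate4: aluminium reed plate, 24 x 62 x 10 mm, loose, lying on the tray at the start (40 g). Origin: centre of its underside, z its thickness
- reed_block: wooden reed block lying beside the tumbler, 150 x 32 x 45 mm, bystander. Origin: centre of its underside, x its length
- jar: glass jar with steel lid, 60 mm across, 80 mm high, bystander behind the tray. Origin: centre of its underside
- screwdriver: screwdriver, 190 mm long, bystander lying behind the tumbler. Origin: below its middle, x along it

How it is judged:
By the outcome, as a careful person would: the job done as asked, in the order asked, and still so for the second after the job is handed in, with the robot touching nothing.
It also fails if it takes over 72 s, if anything falls off the work surface, if the arm or the gripper's body presses on something with over 40 N, if the wrist force passes 120 N, or if a joint passes its speed limit or range.

## Working session

There is one attempt and no reset: what is moved stays moved. The work goes in short steps, Python scripts to look and compute and a tool call to move; the robot and the scene stay as the last step left them, time stands still between calls to the robot, and variables do not carry over. Pictures are saved under pics/ and viewed, about 8 in all and at most 12, crops included, and the job is handed in when it is done.

Besides the shell and the picture viewer there is one more tool, called after "Emit:" as name(argument=value, ...) on one line, values as JSON. apply_moves: Moves the arm, as the interface text tells. Its arguments: {"type":"object","properties":{"deltas":{"type":"array","items":{"type":"array","items":{"type":"number"}}},"jaw":{"type":"number"},"squeeze":{"type":"number"}},"required":["deltas"]}

```bash
ls; mkdir -p pics; cat > h.py <<'E'
import numpy as np, cv2
from bench import monitor, cams, order
def snap(n,name):
    p=cams.capture(n); cv2.imwrite(f'pics/{name}.png',p['pixels'][:,:,::-1]); return p
def ray(p,uv):
    T=p['camera_from_world'];R,t=T[:3,:3],T[:3,3]
    d=R.T@np.linalg.inv(p['K'])@np.array([uv[0],uv[1],1.]); return -R.T@t,d/np.linalg.norm(d)
def atz(p,uv,z):
    c,d=ray(p,uv); return c+d*(z-c[2])/d[2]
def tri(rs):
    A=sum(np.eye(3)-np.outer(d,d) for c,d in rs); b=sum((np.eye(3)-np.outer(d,d))@c for c,d in rs); return np.linalg.solve(A,b)
def proj(p,X):
    T=p['camera_from_world']; v=p['K']@(T[:3,:3]@np.asarray(X)+T[:3,3]); return v[:2]/v[2]
E
python3 - <<'E'
from h import *
np.set_printoptions(precision=3,suppress=True)
a=snap('scene','s0');b=snap('top','t0')
print(a['camera_from_world'],b['camera_from_world'])
for n in ['tumbler','lid_hinge','lid_edge','seal_mid','clamp','clamp_screw','clamp_grip','tray_hinge','lever_top','plate1','reed_block','jar','screwdriver']:
    rs=[];o=[]
    for p in (a,b):
        r=cams.spot_point(p,n)
        if r: rs.append(ray(p,r[0]['point'])); o.append((np.round(r[0]['point'],1),round(r[0]['score'],2)))
        else:o.append(None)
    print(n,o,tri(rs) if len(rs)==2 else '')
print(monitor.get_obs())
cv2.imwrite('pics/both0.png',cv2.resize(np.hstack([a['pixels'],b['pixels']])[:,:,::-1],(800,300)))
E
```

```text
pics
[[-0.759  0.651 -0.001  0.44 ]
 [ 0.431  0.501 -0.75  -0.111]
 [-0.488 -0.57  -0.661  1.224]
 [ 0.     0.     0.     1.   ]] [[ 0.007 -1.    -0.014 -0.015]
 [-0.998 -0.006 -0.061  0.578]
 [ 0.06   0.014 -0.998  1.152]
 [ 0.     0.     0.     1.   ]]
tumbler [(array([276.8, 245.9]), 0.69), (array([239.1, 206.3]), 0.88)] [0.527 0.022 0.   ]
lid_hinge [(array([245.2, 223.2]), 0.66), (array([245.9, 173. ]), 0.92)] [0.604 0.002 0.113]
lid_edge [(array([237.4, 165.1]), 0.59), (array([246.2, 160.7]), 0.79)] [ 0.616 -0.003  0.269]
seal_mid [(array([304. , 199.7]), 0.57), None] 
clamp [(array([266.4, 162.6]), 0.85), (array([286.6, 237. ]), 0.56)] [ 0.456 -0.095  0.142]
clamp_screw [(array([267.2, 138.1]), 0.95), (array([293.4, 240.1]), 0.92)] [ 0.45  -0.104  0.205]
clamp_grip [(array([262.5, 105.8]), 0.87), (array([303.2, 238.4]), 0.91)] [ 0.457 -0.116  0.285]
tray_hinge [(array([300.9, 234.8]), 0.97), (array([206. , 196.4]), 0.82)] [0.545 0.1   0.115]
lever_top [(array([341.5, 182.7]), 0.81), (array([192.3, 235.6]), 0.64)] [0.457 0.116 0.216]
plate1 [(array([339.6, 269.5]), 0.97), (array([186.2, 208.5]), 0.85)] [0.509 0.169 0.041]
reed_block [(array([236.4, 165.4]), 0.74), (array([342.8, 214.9]), 0.95)] [ 0.487 -0.216  0.083]
jar [(array([276.2, 327.6]), 0.87), (array([181.4, 146.8]), 0.92)] [0.679 0.178 0.012]
screwdriver [None, (array([281.2, 155.8]), 0.84)] 
{'time': 1.4, 'q': array([-68.504,  17.186,  87.146,  -0.002,  75.671,  -3.816]), 'qvel': array([-0.028,  0.05 ,  0.004, -0.008, -0.002,  0.014]), 'joint_torque': array([ -0.001, -53.166, -35.292,   0.071,   0.021,  -0.   ]), 'ee_pos': array([ 0.235, -0.497,  0.205]), 'tool_rot': array([[-0.904, -0.   ,  0.428],
       [-0.428,  0.   , -0.904],
       [ 0.   , -1.   , -0.   ]]), 'ft_force': array([ 0.508,  0.51 , -0.178]), 'wrist_torque': array([-0.024, -0.002, -0.02 ]), 'opening': 0.9977187715248772}
```

```bash
ls -la pics
```

```text
total 1064
drwxr-xr-x 2 agent agent   4096 Dec  4 12:48 .
drwxr-xr-x 3 agent agent   4096 Dec  4 12:48 ..
-rw-r--r-- 1 agent agent 402969 Dec  4 12:48 both0.png
-rw-r--r-- 1 agent agent 352468 Dec  4 12:48 s0.png
-rw-r--r-- 1 agent agent 318161 Dec  4 12:48 t0.png
```

View pics/both0.png

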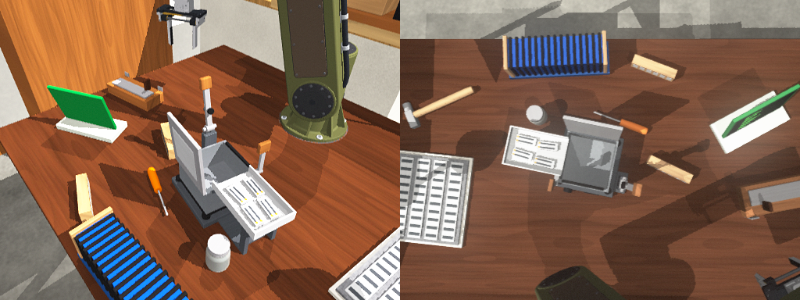

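```bash
python3 - <<'E'
import numpy as np
from scipy.optimize import least_squares
# model points in tumbler frame vs measured
M=np.array([[0,0,0],[.08,0,.112],[-.045,-.118,.146],[0,.082,.116]])
W=np.array([[.527,.022,0],[.604,.002,.113],[.456,-.095,.142],[.545,.1,.115]])
def f(p):
    c,s=np.cos(p[2]),np.sin(p[2])
    return ((M[:,:2]@np.array([[c,s],[-s,c]])+p[:2])-W[:,:2]).ravel()
r=least_squares(f,[.52,.02,0]);print(r.x,np.degrees(r.x[2]),r.fun.round(4))
c,s=np.cos(r.x[2]),np.sin(r.x[2]);R=np.array([[c,-s],[s,c]])
for n,m in dict(lever=[-.085,.082],hinge=[.08,0],screw=[-.045,-.118],seal=[-.08,0],grip0=[-.045,.022],traypt=[0,.082]).items(): print(n,R@m+r.x[:2])
E
```

```text
[ 0.52622915  0.01781968 -0.20158119] -11.549751523893871 [-0.0008 -0.0042  0.0006 -0.0002  0.0025  0.0062 -0.0024 -0.0018]
lever [0.45936823 0.11517787]
hinge [0.60460924 0.00180217]
screw [ 0.45851453 -0.08878112]
seal [0.44784905 0.03383718]
grip0 [0.48654515 0.04838405]
traypt [0.54264708 0.09815927]
```

Scene: tub centre is at about (575,175) in the right half, with the tray to its left, the lid upright behind, the lever head at (548,184) and the clamp at (625,188). The fit puts the tumbler at (0.526, 0.018) with yaw −11.5°, and residuals are at most 6 mm. I'll align the tool with the tumbler so that tool x = −ty, y = down, z = +tx.

Emit:
apply_moves(deltas=[[0,-0.01,0,0,-0.116,0],[0,-0.01,0,0,-0.116,0],[0,-0.01,0,0,-0.116,0],[0,-0.01,0,0,-0.116,0],[0,-0.01,0,0,-0.116,0],[0,-0.01,0,0,-0.116,0],[0,-0.01,0,0,-0.116,0],[0,-0.01,0,0,-0.115,0]], jaw=0)

```text
time: 2.2
ee_pos: [0.2351, -0.4972, 0.2858]
tool_rot: [[-0.196, -0.0, 0.981], [-0.981, 0.0, -0.196], [-0.0, -1.0, -0.0]]
ft_force: [-0.2, -1.1, 0.4]
opening: 0.356
```

Emit:
apply_moves(deltas=[[-0.043,0,0,0,0,0],[-0.043,0,0,0,0,0],[-0.043,0,0,0,0,0],[-0.043,0,0,0,0,0],[-0.043,0,0,0,0,0],[-0.043,0,0,0,0,0],[-0.043,0,0,0,0,0],[-0.043,0,0,0,0,0]])

```text
time: 3.0
ee_pos: [0.3041, -0.1586, 0.2856]
tool_rot: [[-0.201, 0.001, 0.98], [-0.98, -0.0, -0.201], [0.0, -1.0, 0.001]]
ft_force: [0.4, -0.1, 0.6]
opening: 0.006
```

Emit:
apply_moves(deltas=[[-0.043,0,0,0,0,0],[-0.043,0,0,0,0,0],[-0.043,0,0,0,0,0],[-0.043,0,0,0,0,0],[-0.043,0,0,0,0,0],[-0.043,0,0,0,0,0],[-0.043,0,0,0,0,0],[-0.043,0,0,0,0,0]])

```text
time: 3.8
ee_pos: [0.3731, 0.1788, 0.2857]
tool_rot: [[-0.2, 0.001, 0.98], [-0.98, 0.0, -0.2], [-0.0, -1.0, 0.001]]
ft_force: [1.2, -1.5, 0.1]
opening: 0.0
```

Emit:
apply_moves(deltas=[[0,0,0.025,0,0,0],[0,0,0.025,0,0,0],[0,0,0.025,0,0,0],[0,0,0.022,0,0,0],[0,0.025,0,0,0,0],[0,0.025,0,0,0,0],[0,0.025,0,0,0,0],[0,0.013,0,0,0,0]])

```text
time: 4.6
ee_pos: [0.4676, 0.1572, 0.1956]
tool_rot: [[-0.201, -0.002, 0.98], [-0.98, -0.001, -0.201], [0.001, -1.0, -0.002]]
ft_force: [-0.3, 0.2, -0.5]
opening: 0.003
```

```bash
python3 - <<'E'
from h import *
a=snap('scene','s1')
r=cams.spot_point(a,'lever_top');print(r[:1])
y=182;cv2.imwrite('pics/s1c.png',cv2.resize(a['pixels'][60:300,190:440,::-1],None,fx=2.4,fy=2.4))
E
```

```text
[{'point': [342.0, 186.3], 'score': 0.56}]
```

View pics/s1c.png

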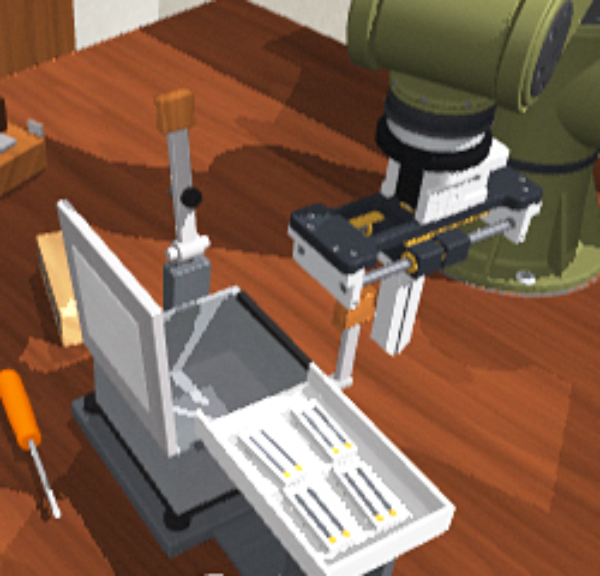

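Finger is on the tray side of the lever at crop (395,330), with the head at (355,300). The four plates are on the tray. Next I push along the lever's arc.

Emit:
apply_moves(deltas=[[0.0145,0,0,0,0,0],[0.0145,0,0,0,0,0],[0.01,0.0005,0,0,0,0],[0.01,0.0005,0,0,0,0],[0.0095,0.003,0,0,0,0],[0.0095,0.003,0,0,0,0],[0.007,0.004,0,0,0,0],[0.007,0.004,0,0,0,0]])

```text
time: 5.5
ee_pos: [0.4522, 0.0761, 0.1834]
tool_rot: [[-0.201, 0.003, 0.98], [-0.98, 0.0, -0.201], [-0.001, -1.0, 0.002]]
ft_force: [2.1, 2.5, 4.4]
opening: 0.008
```

Emit:
apply_moves(deltas=[[0.0046,0.004,0,0,0,0],[0.0046,0.004,0,0,0,0],[0.004,0.0045,0,0,0,0],[0.004,0.0045,0,0,0,0],[0,0,0,0,0,0],[0,0,0,0,0,0],[0,0,0,0,0,0],[0,0,0,0,0,0]])

```text
time: 6.3
ee_pos: [0.4482, 0.0603, 0.1654]
tool_rot: [[-0.2, -0.0, 0.98], [-0.98, 0.0, -0.2], [0.0, -1.0, -0.0]]
ft_force: [-1.5, 0.3, 1.3]
opening: 0.002
```

```bash
python3 - <<'E'
from h import *
a=snap('scene','s2');b=snap('top','t2')
for p in(a,b):
  for r in cams.spot_point(p,'plate1')[:6]: print(p['shot'],r)
cv2.imwrite('pics/s2c.png',np.hstack([cv2.resize(a['pixels'][60:300,190:440,::-1],(400,384)),cv2.resize(b['pixels'][120:312,130:330,::-1],(400,384))]))
E
```

```text
4 {'point': [274.5, 238.6], 'score': 0.59}
5 {'point': [229.4, 201.0], 'score': 0.45}
5 {'point': [223.8, 194.9], 'score': 0.4}
5 {'point': [225.0, 216.6], 'score': 0.38}
5 {'point': [177.1, 147.6], 'score': 0.35}
```

View pics/s2c.png

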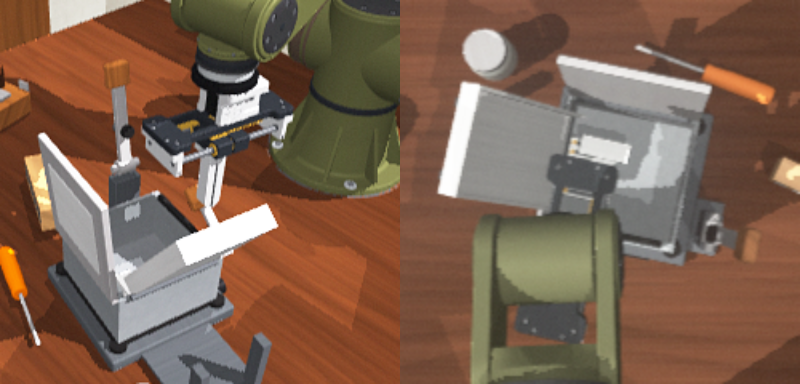

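The tray is tipped and its visible part is empty. Plates show in the tub near the tray wall at right crop (600,150). I'll push a little further, hold, then ease it back.

Emit:
apply_moves(deltas=[[0.004,0.006,0,0,0,0],[0.002,0.004,0,0,0,0],[0,0,0,0,0,0],[0,0,0,0,0,0],[0,0,0,0,0,0],[0,0,0,0,0,0],[0,0,0,0,0,0],[0,0,0,0,0,0]])

```text
time: 7.3
ee_pos: [0.4471, 0.0544, 0.1555]
tool_rot: [[-0.201, 0.0, 0.98], [-0.98, 0.0, -0.201], [-0.0, -1.0, 0.0]]
ft_force: [-0.1, 0.3, 1.2]
opening: 0.005
```

Emit:
apply_moves(deltas=[[-0.006,-0.008,0,0,0,0],[-0.008,-0.009,0,0,0,0],[-0.0085,-0.0085,0,0,0,0],[-0.014,-0.008,0,0,0,0],[-0.0095,-0.003,0,0,0,0],[-0.0095,-0.003,0,0,0,0],[-0.01,-0.001,0,0,0,0],[-0.01,0,0,0,0,0]])

```text
time: 8.1
ee_pos: [0.4624, 0.1291, 0.1958]
tool_rot: [[-0.201, -0.0, 0.98], [-0.98, -0.0, -0.201], [0.0, -1.0, -0.0]]
ft_force: [-0.5, 0.1, -1.1]
opening: 0.0
```

Emit:
apply_moves(deltas=[[-0.01,0,0,0,0,0],[-0.02,0,0,0,0,0],[-0.01,-0.04,0,0,0,0],[0,-0.05,0,0,0,0],[0,-0.03,-0.04,0,0,0],[0,0,-0.04,0,0,0],[0,0,-0.04,0,0,0],[0,0,0,0,0,0]])

```text
time: 8.9
ee_pos: [0.3501, 0.1924, 0.3166]
tool_rot: [[-0.199, 0.001, 0.98], [-0.98, 0.001, -0.199], [-0.001, -1.0, 0.001]]
ft_force: [-0.5, -0.3, -1.0]
opening: 0.004
```

```bash
python3 - <<'E'
from h import *
a=snap('scene','s3');b=snap('top','t3')
for p in(a,b):
  for r in cams.spot_point(p,'plate1')[:6]: print(p['shot'],r)
  print(cams.spot_point(p,'lever_top')[:1])
  print(cams.spot_point(p,'lid_edge')[:1],cams.spot_point(p,'clamp_grip')[:1])
cv2.imwrite('pics/s3c.png',np.hstack([cv2.resize(a['pixels'][60:300,190:440,::-1],(400,384)),cv2.resize(b['pixels'][120:312,130:330,::-1],(400,384))]))
E
```

```text
6 {'point': [276.4, 236.8], 'score': 0.51}
[{'point': [345.8, 182.8], 'score': 0.77}]
[{'point': [234.7, 166.7], 'score': 0.67}] [{'point': [263.7, 108.3], 'score': 0.67}]
7 {'point': [245.8, 176.1], 'score': 0.62}
7 {'point': [221.1, 215.2], 'score': 0.55}
7 {'point': [228.2, 201.2], 'score': 0.53}
7 {'point': [225.9, 194.4], 'score': 0.5}
7 {'point': [231.7, 195.3], 'score': 0.5}
[{'point': [190.3, 236.8], 'score': 0.6}]
[{'point': [245.3, 157.3], 'score': 0.66}] [{'point': [304.4, 243.9], 'score': 0.58}]
```

View pics/s3c.png

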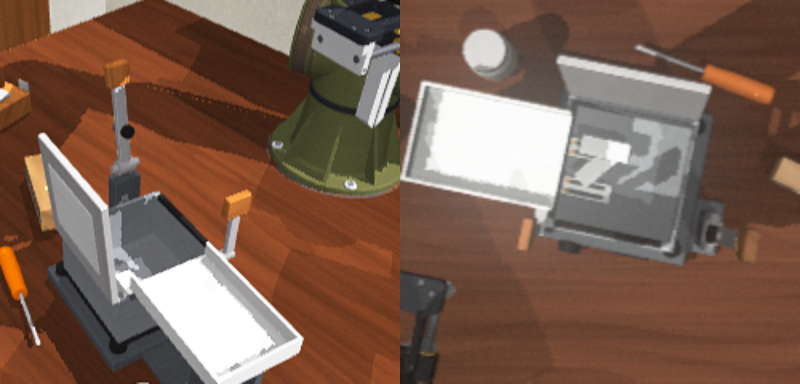

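The tray is level and empty, and the plates lie in the tub at right crop (575–625, 145–190). Next I go behind the lid.

Emit:
apply_moves(deltas=[[0.017,-0.02,0.044,0,0,0],[0.017,0,0.044,0,0,0],[0.017,0,0.044,0,0,0],[0.017,0,0.044,0,0,0],[0.017,0,0.044,0,0,0],[0.017,0,0.044,0,0,0],[0.017,0,0.044,0,0,0],[0.016,0,0.044,0,0,0]])

```text
time: 10.2
ee_pos: [0.671, -0.0123, 0.335]
tool_rot: [[-0.201, -0.0, 0.98], [-0.98, 0.0, -0.201], [0.0, -1.0, -0.0]]
ft_force: [0.1, 0.4, 0.3]
opening: 0.002
```

Emit:
apply_moves(deltas=[[0,0,0,0,0,0],[0,0.02,0,0,0,0],[0,0.02,0,0,0,0],[0,0.02,0,0,0,0],[0,0.02,0,0,0,0],[0,0,0,0,0,0]])

```text
time: 10.8
ee_pos: [0.6685, -0.0105, 0.2527]
tool_rot: [[-0.201, -0.005, 0.98], [-0.98, 0.0, -0.201], [0.001, -1.0, -0.005]]
ft_force: [-0.6, -0.5, 0.3]
opening: 0.001
```

Emit:
apply_moves(deltas=[[0,0,-0.016,0,0,0],[0,0,-0.0155,0,0,0],[0,0,-0.0163,0,0,0],[0,0,-0.0163,0,0,0],[0,0.001,-0.0163,0,0,0],[0,0.005,-0.0131,0,0,0],[0,0.005,-0.0131,0,0,0],[0,0.005,-0.0131,0,0,0]])

```text
time: 11.6
ee_pos: [0.5522, 0.0134, 0.2411]
tool_rot: [[-0.201, 0.003, 0.98], [-0.98, -0.0, -0.201], [-0.0, -1.0, 0.003]]
ft_force: [1.9, -1.1, -0.5]
opening: 0.008
```

Emit:
apply_moves(deltas=[[0,0.0085,-0.0112,0,0,0],[0,0.0085,-0.0112,0,0,0],[0,0.0085,-0.0112,0,0,0],[0,0.0114,-0.0081,0,0,0],[0,0.0114,-0.0081,0,0,0],[0,0.0114,-0.0081,0,0,0],[0,0.013,-0.005,0,0,0],[0,0.013,-0.005,0,0,0]])

```text
time: 12.4
ee_pos: [0.486, 0.0271, 0.1549]
tool_rot: [[-0.201, 0.002, 0.98], [-0.98, 0.0, -0.201], [-0.0, -1.0, 0.002]]
ft_force: [0.2, -0.6, 1.2]
opening: 0.006
```

Emit:
apply_moves(deltas=[[0,0.007,-0.002,0,0,0],[0,0.006,-0.002,0,0,0],[0,0.004,0,0,0,0],[0,0.003,0,0,0,0],[0,0,0,0,0,0]])

```text
time: 12.9
ee_pos: [0.4819, 0.0277, 0.1337]
tool_rot: [[-0.201, -0.0, 0.98], [-0.98, -0.0, -0.201], [0.0, -1.0, -0.0]]
ft_force: [-0.3, 0.2, -0.7]
opening: 0.005
```

```bash
python3 - <<'E'
from h import *
a=snap('scene','s4');b=snap('top','t4')
rs=[]
for n in ['lid_edge','clamp_grip','clamp','lever_top']:
  rr=[cams.spot_point(p,n)[:1] for p in(a,b)]
  print(n,rr, tri([ray(p,r[0]['point']) for p,r in zip((a,b),rr)]) if all(rr) else '')
cv2.imwrite('pics/s4c.png',np.hstack([cv2.resize(a['pixels'][60:300,190:440,::-1],(400,384)),cv2.resize(b['pixels'][120:312,130:330,::-1],(400,384))]))
E
```

```text
lid_edge [[{'point': [313.4, 192.1], 'score': 0.86}], []] 
clamp_grip [[{'point': [261.7, 105.3], 'score': 0.68}], [{'point': [303.2, 239.6], 'score': 0.78}]] [ 0.45637028 -0.11724471  0.28528194]
clamp [[{'point': [265.2, 140.5], 'score': 0.26}], [{'point': [287.0, 235.0], 'score': 0.76}]] [ 0.46367906 -0.09168905  0.21020072]
lever_top [[{'point': [341.3, 181.4], 'score': 0.85}], []]
```

View pics/s4c.png

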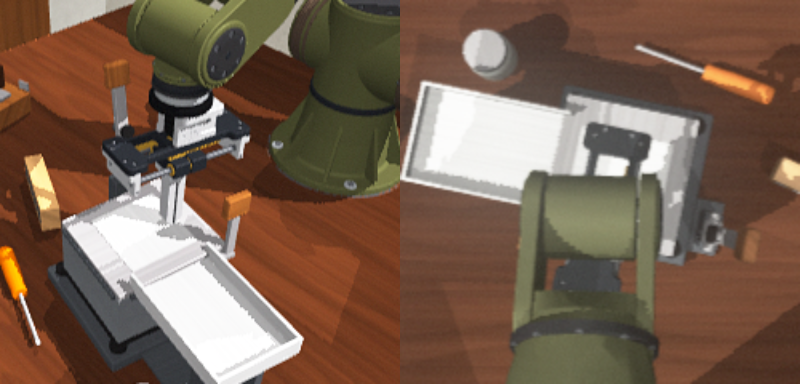

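The lid is folded nearly shut. I press slightly further to meet the seal, then lift away and go round in front of the clamp to its outer side.

Emit:
apply_moves(deltas=[[0,0.003,0,0,0,0],[0,0.002,0,0,0,0],[0,0.001,0,0,0,0],[0,0,0,0,0,0]])

```text
time: 13.8
ee_pos: [0.4817, 0.0278, 0.1277]
tool_rot: [[-0.201, -0.0, 0.98], [-0.98, 0.0, -0.201], [0.0, -1.0, -0.0]]
ft_force: [-1.9, 0.5, 2.8]
opening: 0.003
```

Emit:
apply_moves(deltas=[[0,-0.03,0,0,0,0],[0,-0.04,0,0,0,0],[0,-0.045,0,0,0,0],[0,-0.045,0,0,0,0],[0,-0.045,0,0,0,0],[0,-0.015,0,0,0,0],[0.035,0,0,0,0,0],[0.035,0,0,0,0,0]])

```text
time: 14.6
ee_pos: [0.4677, -0.0413, 0.348]
tool_rot: [[-0.199, 0.001, 0.98], [-0.98, -0.0, -0.199], [0.0, -1.0, 0.001]]
ft_force: [0.4, -0.4, -0.4]
opening: 0.003
```

Emit:
apply_moves(deltas=[[0.035,0,0,0,0,0],[0.035,0,0,0,0,0],[0.035,0,0,0,0,0],[0.033,0,0,0,0,0],[0,0.02,0,0,0,0],[0,0.025,0,0,0,0],[0,0.021,0,0,0,0],[0,0,0,0,0,0]])

```text
time: 15.4
ee_pos: [0.4393, -0.1758, 0.2794]
tool_rot: [[-0.201, -0.004, 0.98], [-0.98, 0.002, -0.201], [-0.001, -1.0, -0.004]]
ft_force: [-0.5, 0.7, 1.3]
opening: 0.006
```

```bash
python3 - <<'E'
from h import *
a=snap('scene','s5');b=snap('top','t5')
rs=[]
for n in ['lid_edge','clamp_grip']:
  rr=[cams.spot_point(p,n)[:1] for p in(a,b)]
  print(n,rr, tri([ray(p,r[0]['point']) for p,r in zip((a,b),rr)]) if all(rr) else '')
cv2.imwrite('pics/s5c.png',np.hstack([cv2.resize(a['pixels'][60:300,190:440,::-1],(400,384)),cv2.resize(b['pixels'][120:312,130:330,::-1],(400,384))]))
E
```

```text
lid_edge [[{'point': [308.9, 191.0], 'score': 0.63}], [{'point': [229.4, 241.9], 'score': 0.65}]] [0.44415756 0.03592886 0.13339174]
clamp_grip [[{'point': [262.5, 106.7], 'score': 0.83}], [{'point': [305.3, 242.7], 'score': 0.82}]] [ 0.44970045 -0.12216172  0.27730202]
```

View pics/s5c.png

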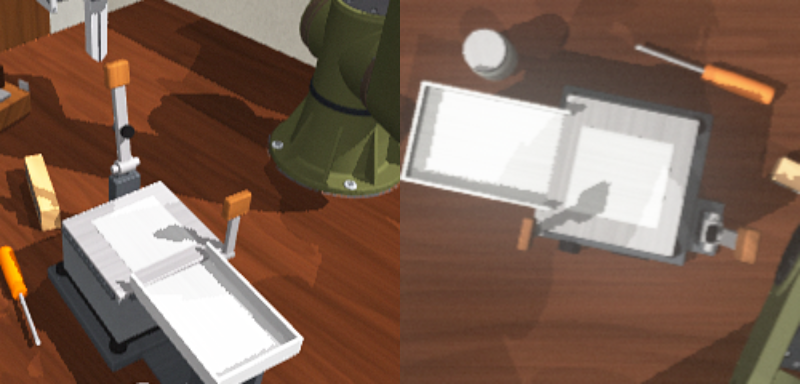

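Emit:
apply_moves(deltas=[[0,0,0,0,0,0],[-0.0153,0,0,0,0,0],[-0.0153,0,0,0,0,0],[-0.0153,-0.001,0,0,0,0],[-0.0135,-0.001,0,0,0,0],[-0.0135,-0.001,0,0,0,0],[-0.0126,0,0,0,0,0],[-0.0126,0,0,0,0,0]])

```text
time: 16.5
ee_pos: [0.4597, -0.0802, 0.285]
tool_rot: [[-0.201, 0.0, 0.98], [-0.98, -0.002, -0.201], [0.002, -1.0, 0.0]]
ft_force: [-0.2, -6.2, -1.5]
opening: 0.007
```

Emit:
apply_moves(deltas=[[-0.0126,0,0,0,0,0],[-0.0131,0.005,0,0,0,0],[-0.0131,0.005,0,0,0,0],[-0.0131,0.005,0,0,0,0],[-0.011,0.0086,0,0,0,0],[-0.011,0.0086,0,0,0,0],[-0.011,0.0086,0,0,0,0],[0,0,0,0,0,0]])

```text
time: 17.3
ee_pos: [0.4766, 0.0042, 0.2429]
tool_rot: [[-0.2, -0.002, 0.98], [-0.98, 0.0, -0.2], [-0.0, -1.0, -0.002]]
ft_force: [-0.2, -0.2, 0.5]
opening: 0.005
```

Emit:
apply_moves(deltas=[[-0.0086,0.011,0,0,0,0],[-0.0086,0.011,0,0,0,0],[-0.0048,0.0093,0,0,0,0],[-0.0048,0.0093,0,0,0,0]])

```text
time: 17.7
ee_pos: [0.4824, 0.0298, 0.203]
tool_rot: [[-0.201, 0.001, 0.98], [-0.98, 0.0, -0.201], [-0.0, -1.0, 0.0]]
ft_force: [-1.0, -3.1, 4.6]
opening: 0.004
```

Emit:
apply_moves(deltas=[[-0.003,0.004,0,0,0,0],[-0.003,0.004,0,0,0,0]])

```text
time: 17.9
ee_pos: [0.4834, 0.0352, 0.195]
tool_rot: [[-0.201, -0.0, 0.98], [-0.98, -0.001, -0.201], [0.001, -1.0, -0.0]]
ft_force: [-1.2, -4.8, 3.1]
opening: 0.006
```

Emit:
apply_moves(deltas=[[-0.001,0.003,0,0,0,0],[-0.001,0.003,0,0,0,0]])

```text
time: 18.1
ee_pos: [0.4839, 0.0373, 0.1894]
tool_rot: [[-0.201, 0.0, 0.98], [-0.98, -0.0, -0.201], [-0.0, -1.0, 0.0]]
ft_force: [-1.4, -3.1, 3.7]
opening: 0.007
```

Emit:
apply_moves(deltas=[[-0.001,0.003,0,0,0,0],[-0.001,0.002,0,0,0,0]])

```text
time: 18.3
ee_pos: [0.4842, 0.0392, 0.1842]
tool_rot: [[-0.201, 0.0, 0.98], [-0.98, -0.0, -0.201], [0.0, -1.0, 0.0]]
ft_force: [0.0, -4.2, 3.7]
opening: 0.009
```

Emit:
apply_moves(deltas=[[-0.001,0.002,0,0,0,0],[0,0.002,0,0,0,0]])

```text
time: 18.5
ee_pos: [0.4845, 0.0405, 0.1804]
tool_rot: [[-0.201, 0.0, 0.98], [-0.98, 0.0, -0.201], [-0.001, -1.0, 0.0]]
ft_force: [0.6, 0.3, 5.0]
opening: 0.008
```

Emit:
apply_moves(deltas=[[0,0.002,0,0,0,0],[0,0.002,0,0,0,0]])

```text
time: 18.7
ee_pos: [0.4846, 0.0409, 0.1765]
tool_rot: [[-0.201, 0.001, 0.98], [-0.98, 0.001, -0.201], [-0.002, -1.0, 0.001]]
ft_force: [1.4, 3.0, 4.9]
opening: 0.003
```

Emit:
apply_moves(deltas=[[0,0.002,0,0,0,0],[0,0.002,0,0,0,0]])

```text
time: 18.9
ee_pos: [0.4846, 0.041, 0.1725]
tool_rot: [[-0.2, 0.001, 0.98], [-0.98, 0.001, -0.2], [-0.002, -1.0, 0.001]]
ft_force: [-0.3, 3.3, 5.3]
opening: 0.003
```

Emit:
apply_moves(deltas=[[0,0.002,0,0,0,0],[0,0.001,0,0,0,0]])

```text
time: 19.1
ee_pos: [0.4846, 0.0409, 0.1694]
tool_rot: [[-0.2, 0.001, 0.98], [-0.98, 0.001, -0.2], [-0.001, -1.0, 0.001]]
ft_force: [0.5, 3.1, 4.6]
opening: 0.001
```

Emit:
apply_moves(deltas=[[-0.001,0.002,0,0,0,0],[0,0.001,0,0,0,0]])

```text
time: 19.3
ee_pos: [0.4847, 0.0415, 0.1663]
tool_rot: [[-0.201, 0.0, 0.98], [-0.98, 0.0, -0.201], [-0.0, -1.0, 0.0]]
ft_force: [-0.0, 2.1, 5.4]
opening: 0.009
```

Emit:
apply_moves(deltas=[[-0.001,0.002,0,0,0,0],[0,0.001,0,0,0,0]])

```text
time: 19.5
ee_pos: [0.4848, 0.0422, 0.1632]
tool_rot: [[-0.201, 0.0, 0.98], [-0.98, -0.0, -0.201], [0.0, -1.0, 0.0]]
ft_force: [0.3, -1.3, 3.7]
opening: 0.005
```

Emit:
apply_moves(deltas=[[-0.001,0.002,0,0,0,0],[0,0.001,0,0,0,0]])

```text
time: 19.7
ee_pos: [0.485, 0.0431, 0.1602]
tool_rot: [[-0.201, 0.0, 0.98], [-0.98, -0.0, -0.201], [0.0, -1.0, 0.0]]
ft_force: [-1.4, -3.8, 7.8]
opening: 0.009
```

Emit:
apply_moves(deltas=[[0,0.002,0,0,0,0],[0,0.001,0,0,0,0]])

```text
time: 19.9
ee_pos: [0.4851, 0.0433, 0.1575]
tool_rot: [[-0.201, 0.0, 0.98], [-0.98, 0.0, -0.201], [-0.0, -1.0, 0.0]]
ft_force: [-0.7, -1.5, 8.5]
opening: 0.008
```

Resistance is growing from about z = 0.161, so the foot has met the lid.

Emit:
apply_moves(deltas=[[0,0.0015,0,0,0,0],[0,0.0015,0,0,0,0]])

```text
time: 20.1
ee_pos: [0.4851, 0.0435, 0.1547]
tool_rot: [[-0.201, 0.001, 0.98], [-0.98, 0.001, -0.201], [-0.001, -1.0, 0.0]]
ft_force: [-0.9, 0.5, 9.2]
opening: 0.004
```

Emit:
apply_moves(deltas=[[0,0.001,0,0,0,0],[0,0.001,0,0,0,0]])

```text
time: 20.3
ee_pos: [0.4852, 0.0436, 0.1528]
tool_rot: [[-0.201, 0.001, 0.98], [-0.98, 0.001, -0.201], [-0.001, -1.0, 0.001]]
ft_force: [-2.0, 1.5, 10.3]
opening: 0.002
```

Emit:
apply_moves(deltas=[[0,0.001,0,0,0,0],[0,0.001,0,0,0,0]])

```text
time: 20.5
ee_pos: [0.4852, 0.0436, 0.1509]
tool_rot: [[-0.201, 0.001, 0.98], [-0.98, 0.001, -0.201], [-0.001, -1.0, 0.001]]
ft_force: [-2.6, 1.1, 11.9]
opening: 0.006
```

Emit:
apply_moves(deltas=[[0,0.001,0,0,0,0],[0,0.0005,0,0,0,0]])

```text
time: 20.7
ee_pos: [0.4852, 0.0437, 0.1495]
tool_rot: [[-0.201, 0.001, 0.98], [-0.98, 0.001, -0.201], [-0.001, -1.0, 0.001]]
ft_force: [-2.4, 1.8, 12.0]
opening: 0.002
```

Emit:
apply_moves(deltas=[[0,0.0005,0,0,0,0],[0,0.0005,0,0,0,0]])

```text
time: 20.9
ee_pos: [0.4852, 0.0437, 0.1486]
tool_rot: [[-0.201, 0.001, 0.98], [-0.98, 0.001, -0.201], [-0.001, -1.0, 0.001]]
ft_force: [-2.5, 1.9, 12.4]
opening: 0.004
```

Emit:
apply_moves(deltas=[[0,0.0005,0,0,0,0],[0,0.0005,0,0,0,0]])

```text
time: 21.1
ee_pos: [0.4852, 0.0437, 0.1476]
tool_rot: [[-0.201, 0.001, 0.98], [-0.98, 0.001, -0.201], [-0.001, -1.0, 0.001]]
ft_force: [-2.9, 0.7, 13.1]
opening: 0.005
```

Emit:
apply_moves(deltas=[[0,0.0005,0,0,0,0],[0,0.0005,0,0,0,0]])

```text
time: 21.3
ee_pos: [0.4852, 0.0437, 0.1466]
tool_rot: [[-0.201, 0.001, 0.98], [-0.98, 0.001, -0.201], [-0.001, -1.0, 0.001]]
ft_force: [-3.5, 2.4, 13.8]
opening: 0.004
```

Emit:
apply_moves(deltas=[[0,0.0005,0,0,0,0],[0,0.0005,0,0,0,0]])

```text
time: 21.5
ee_pos: [0.4853, 0.0437, 0.146]
tool_rot: [[-0.2, 0.001, 0.98], [-0.98, 0.001, -0.2], [-0.001, -1.0, 0.001]]
ft_force: [-6.2, 2.0, 21.0]
opening: 0.004
```

Emit:
apply_moves(deltas=[[0,0.0005,0,0,0,0],[0,0.0005,0,0,0,0]])

```text
time: 21.7
ee_pos: [0.4854, 0.0437, 0.1457]
tool_rot: [[-0.2, 0.002, 0.98], [-0.98, 0.001, -0.2], [-0.001, -1.0, 0.002]]
ft_force: [-9.0, 1.8, 27.8]
opening: 0.005
```

The force rises steeply at z ≈ 0.146 (14 → 28 N), so the lid is flat. I release straight up and move away.

Emit:
apply_moves(deltas=[[0,-0.002,0,0,0,0],[0,-0.01,0,0,0,0],[0,-0.03,0,0,0,0],[0,-0.05,0,0,0,0],[0,-0.05,0,0,0,0],[0,-0.05,0,0,0,0],[0,0,-0.04,0,0,0],[0,0,-0.04,0,0,0]])

```text
time: 22.5
ee_pos: [0.406, 0.0595, 0.3367]
tool_rot: [[-0.201, 0.001, 0.98], [-0.98, 0.0, -0.201], [-0.001, -1.0, 0.001]]
ft_force: [-0.4, -0.3, 0.3]
opening: 0.006
```

Emit:
apply_moves(deltas=[[0.02,0,-0.04,0,0,0],[0.04,0,-0.01,0,0,0],[0.04,0,0,0,0,0],[0.04,0,0,0,0,0],[0.04,0,0,0,0,0],[0.04,0,0,0,0,0],[0.04,0,0,0,0,0],[0,0,0,0,0,0]])

```text
time: 23.3
ee_pos: [0.3043, -0.1883, 0.3355]
tool_rot: [[-0.205, -0.001, 0.979], [-0.979, 0.001, -0.205], [-0.0, -1.0, -0.001]]
ft_force: [0.6, 1.1, 0.8]
opening: 0.006
```

```bash
python3 - <<'E'
from h import *
a=snap('scene','s6');b=snap('top','t6')
np.set_printoptions(precision=3,suppress=True)
for n in ['lid_edge','clamp_grip','clamp_screw','lever_top','jar','reed_block','screwdriver']:
  rr=[cams.spot_point(p,n)[:1] for p in(a,b)]
  print(n,[r[0]['point'] if r else None for r in rr], tri([ray(p,r[0]['point']) for p,r in zip((a,b),rr)]) if all(rr) else '')
o=monitor.get_obs();print(o['time'],o['ee_pos'],o['ft_force'])
cv2.imwrite('pics/s6c.png',cv2.resize(a['pixels'][140:270,220:390,::-1],None,fx=4.5,fy=4.5,interpolation=cv2.INTER_CUBIC))
cv2.imwrite('pics/t6c.png',b['pixels'][100:320,110:360,::-1].repeat(2,0).repeat(2,1))
E
```

```text
lid_edge [[310.9, 198.1], [230.8, 244.4]] [0.436 0.035 0.107]
clamp_grip [[300.3, 202.7], [226.0, 224.3]] [0.484 0.046 0.129]
clamp_screw [[284.1, 180.5], [257.7, 235.6]] [ 0.459 -0.029  0.13 ]
lever_top [[342.0, 182.9], [192.9, 235.7]] [0.457 0.115 0.214]
jar [[275.2, 332.1], [181.7, 148.7]] [ 0.678  0.178 -0.005]
reed_block [[217.6, 185.1], [343.8, 217.5]] [ 0.498 -0.252 -0.005]
screwdriver [[202.7, 246.2], [281.4, 156.2]] [ 0.66  -0.089  0.002]
24.1 [ 0.305 -0.185  0.336] [ 0.025  0.974 -0.099]
```

View pics/s6c.png

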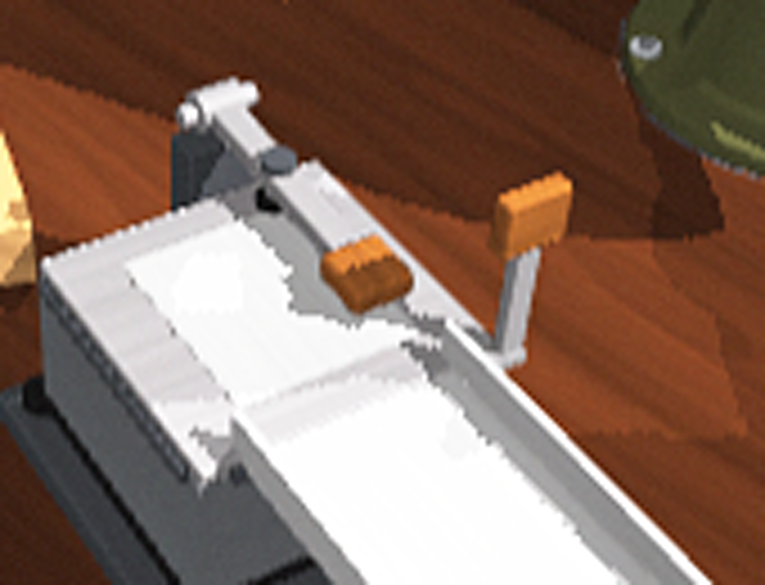

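View pics/t6c.png

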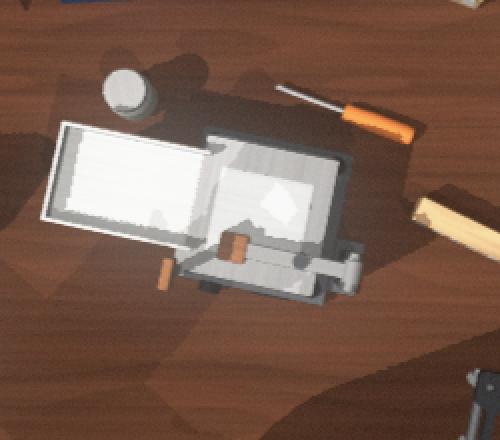

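The lid is down under the clamp foot at scene crop (270,195), and the grip is level at (365,270). The tray is level and empty, and the bystanders have not moved. One last numeric check of the lid gap.

```bash
python3 - <<'E'
from h import *
a=cams.capture('scene');c,s=.9798,-.2002
W=lambda x,y,z:[.526+c*x-s*y,.018+s*x+c*y,z]
m=[cams.spot_point(cams.capture('scene'),'lid_edge')[0]['point'] for _ in range(1)]
for f in(0,.05,.1): print(f,proj(a,W(.08-.164*np.cos(f)+.005*np.sin(f),0,.112+.164*np.sin(f)+.005*np.cos(f))))
for g in(-.1,-.05,0): print('grip',g,proj(a,W(-.045,-.118+.14*np.cos(g),.146+.14*np.sin(g))))
print(m,cams.spot_point(a,'clamp_grip')[0])
E
```

```text
0 [309.63835015 196.16267694]
0.05 [309.80089202 193.49372474]
0.1 [309.81189362 190.86212574]
grip -0.1 [301.01162143 202.66771386]
grip -0.05 [301.39805336 200.41668718]
grip 0 [301.69679885 198.03699129]
[[310.3, 199.3]] {'point': [298.7, 201.1], 'score': 0.55}
```

The lid edge reads at or below the fully shut prediction (row 198–199 against 196 shut and 193.5 ajar). The grip sits at about −0.06 rad, which matches the height where pressing stopped. Handing in.

```bash
python3 -c "
from bench import order
print(order.job_done())"
```

```text
the job is handed in; nothing more can be done
None
```

The tumbler is loaded, closed and clamped, and I handed the job in at about 24 s of the 72 s allowed.

- **Plates:** I pushed the lever over to about 1.1 rad, held it there, then eased it back. In the pictures the tray is level and empty and the plates are in the tub. They overlap there, so I did not count all four separately. None shows on the tray or the bench.
- **Lid and clamp:** I folded the lid onto its seal and pressed the clamp down by feel. The resistance at the grip grew from about 6 to 14 N, then rose steeply once the lid was flat. I stopped at about 29 N, under the 40 N limit.
- **Final checks:** About 2 s after I let go, the lid edge still read as shut, about 2–3 pixels beyond the predicted shut position and farther from ajar. That is about the size of the reading error, so the sharp rise in force is the stronger evidence. The arm is holding at about −0.06 rad.
- **Other things on the bench:** The jar and screwdriver read the same as at the start. The first position reading for the reed block was unreliable in height, so I judged it unmoved from the top-camera readings and pictures, which agree. The robot is clear of everything.

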